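# Slide the flat fuse case home under the counter riser

### The job

Two clear-lidded fuse cases lie on the shop counter, one on each side in front of the low riser, whose open mouth faces the robot. Push the flatter one under the riser, squarely and fully home against the stop at the back of the opening, sliding it flat on the counter all the way: never lift or tip it. Leave the thicker case and everything else on the counter and on the riser where they are, and finish clear of everything.

Things in the scene. Friction and masses are not known exactly. Their poses are not given: they have to be found in the camera images.
- flat_case: the case to be moved: a loose rectangular fuse assortment case, black base and clear lid over coloured fuses, 130 (its x) by 100 (its y) by 24 mm tall, smooth flat sides, 0.18 to 0.35 kg. Origin at the centre of its underside; z up. The two ends are alike. It starts to the left or the right in front of the riser's mouth, turned by up to 0.35 rad from the riser's direction.
- riser: low grey counter riser, fixed (place and yaw vary): top plate 170 deep, 190 wide, 12 thick, its underside 29 and its top 41 mm above the counter, on two aluminium side walls (outer faces 72 mm either side of the middle) with an opening 120 mm wide between them. Origin on the counter, in the middle of the open front edge (mouth); x points straight into the opening, y left along the mouth, z up.
- stop (a point): middle of the front face, at counter level, of the fixed stop bar (25 mm tall) that crosses the opening 100 mm in from the mouth; axes as the riser's. When the flat case is home, its long side along the riser's x, its leading end touches this face, its centre is 65 mm before it (35 mm inside the mouth), and 30 mm of the case still stick out in front of the riser.
- thick_case: bystander: the other fuse case, of the same outline (130 by 100 mm) but 42 mm tall, too tall for the opening. Origin at the centre of its underside. Loose, on the other side in front of the mouth.
- terminal: bystander: black card terminal, 78 by 160 by 38 mm tall, loose on top of the riser, its near edge about 70 mm behind the riser's front edge. Origin at the centre of its underside.
- additive: bystander: white bottle with red cap, 54 mm across, 150 mm tall, left of the riser. Origin at the centre of its underside.
- spray: bystander: can, 58 mm across, 170 mm tall, close to the right of the riser. Origin at the centre of its underside.
- bulb_box: bystander: small carton, 50 by 40 by 42 mm tall, right of the riser near the mouth. Origin at the centre of its underside.
- plug_box: bystander: small lying box, 85 by 30 by 30 mm tall, left of the riser near the mouth. Origin at the centre of its underside.
- driver: bystander: screwdriver, 180 mm long, lying on the right of the riser, pointing away from the robot. Origin under its middle.
- cup: bystander: dark pen cup, 76 mm across, 95 mm tall, further left of the riser. Origin at the centre of its underside.
Not all that is in view belongs to the job. What is shaped like the flat_case but blue is not meant.

How it is judged:
At the end, for the whole second after the job is handed in: The flat case lies flat and still under the riser, long side along the opening within 0.09 rad, its centre within 15 mm of the middle line and home against the stop (centre 29 mm or more inside the mouth; 35 mm is full contact); every other thing is within 20 mm of where it started (x of flat_case in the frame of riser between 0.029 and 0.045 m and y of flat_case in the frame of riser between -0.015 and 0.015 m and angle between the x axis of flat_case and the x axis of riser, either way round below 0.09 rad and angle between flat_case's own z axis and vertical below 0.05 rad and height (world z) of flat_case below 0.004 m and linear speed of flat_case below 0.01 m/s and distance of each of thick_case, terminal, additive, spray, bulb_box, plug_box, driver, cup from where it was at the start of the episode below 0.02 m); the robot touches nothing.
It fails at once if the flat case is lifted off the counter (its underside's centre over 8 mm up) (height (world z) of flat_case above 0.008 m).
It fails at once if the flat case is tipped by more than 0.1 rad (angle between flat_case's own z axis and vertical above 0.1 rad).
It fails at once if another thing is moved by more than 20 mm (distance of any of thick_case, terminal, additive, spray, bulb_box, plug_box, driver, cup from where it was at the start of the episode above 0.02 m).
It fails at once if another thing is tipped over (angle between any of thick_case, terminal, additive, spray, bulb_box, plug_box, cup's own z axis and vertical above 0.35 rad).
It also fails if it takes over 54 s, if anything falls off the work surface, if the arm or the gripper's body presses on something with over 40 N, if the wrist force passes 120 N, or if a joint passes its speed limit or range.

### The arm

A 7-joint arm with a two-finger parallel gripper is mounted at the origin on the work surface. World frame = base frame: x ahead of the robot, y to its left, z up, the work surface at z = 0. Lengths are in m, angles in rad, forces in N, time in s.
With the tool pointing down it reaches from about 0.425 to 0.925 m from the base axis. Payload 6.8 kg.
Tool frame: the origin (TCP) lies at the very end of the fingers, on their centre line; the grasp point (between the pads) lies 19 mm behind it; z points along the fingers, y is the direction in which the jaws open and shut (so a half turn about z gives the same grasp; the last joint's range is limited). The gripper opens to 85 mm and grips with 20 to 120 N. Pads are 22 mm wide; open, the fingers measure 114 mm over their backs; the gripper's body (76 mm by 85 mm) begins 54 mm behind the grasp point. The pads swing forward as they close: fully open they stand 13 mm farther back than shut.
Start: joints at [1.016, 0.477, 0.022, 1.555, -0.011, 1.109, -0.083], TCP at [0.292, -0.609, 0.195] pointing down, gripper open.
Joint ranges: [-2.96, 2.96], [-0.34, 2.1], [-1.41, 1.46], [0.24, 2.44], [-1.37, 4.51], [0.17, 1.92], [-2.96, 2.96]. Speed limits (rad/s): [2.39, 2.39, 3.14, 3.14, 3.14, 3.14, 3.14].

### API

Orientations are given as a unit quaternion [w, x, y, z].
In Python, from station import bot gives the robot as it stands.
- The arm moves only by the tool move_arm, never from a script. Its argument "commands" is text: rows parted by semicolons, each of 7 numbers parted by spaces: the opening, from 0 (shut) to 1 (fully open), then the shift along the tool's x, y, z in cm, then the turn, a rotation vector about the tool's x, y, z in degrees. In form: gripper tx ty tz rx ry rz; .... A call has 1 to 12 rows; each row shifts and turns the commanded pose from where the row before left it, along the tool's axes as they then stand; what a row does not reach is not made up. A row lasts 1/12 s, in which the tool goes at most 41.7 mm and 7.16 degrees, less where a joint would pass 70% of its speed; a pose out of reach is approached as far as the arm can. A call with a gripper value outside its range is refused whole. The fingers move at their own pace and stop on an object; "force" is the grip in N (left out, the last holds). Time passes only in rows, so rows that do not move let the fingers close. It gives the time, the measured TCP pose, the force and the opening at its end, in the units of the state.
- bot.get_obs(): the state, without advancing time (a new reading comes with each control period).
- bot.read_camera(name): name is "scene" or "side" or "wrist"; returns a dict with "img" (420x560x3 uint8, red, green, blue), "K" (3x3 intrinsics, pixels), "rvec" (rotation vector, rad) and "tvec" (3), from world to camera coordinates, as OpenCV has them; the wrist camera has in their place "hand_eye" (4x4, takes a point from camera to tool coordinates, whose origin is the TCP and whose axes are the flange's). Camera axes: x right, y down, z forward; pixel columns grow to the right and rows downward; lengths in m; the calibration is good to about 2 mm. A picture is of the moment at which its call begins: read the wrist's pose just before it. There is no depth.
- bot.hand_in(): hands the job in, once; it reports no verdict.
The state is a dict: "t": time; "q": joint angles; "joint_vel": joint speeds; "joint_torque": joint torques, N m; "eef_pos": TCP position; "tool_rot": TCP orientation; "contact_force": force on the tool from outside, world axes, zero at the start; "torque": the same for the moment, N m; "gripper_width": opening from 0.0 (shut) to 1.0 (fully open).
Only numpy, scipy, OpenCV 4.12 (cv2) and the standard library are available. Lean on these libraries where they do the work, as an engineer would, in place of code of your own. Each camera call takes 0.05 s, during which the arm holds its last target. There are 200 camera calls.

## Working session

There is one attempt and no reset: what is moved stays moved. The work goes in short steps, Python scripts to look and compute and a tool call to move; the robot and the scene stay as the last step left them, time stands still between calls to the robot, and variables do not carry over. Pictures are saved under pics/ and viewed, about 8 in all and at most 12, crops included, and the job is handed in when it is done.

Besides the shell and the picture viewer there is one more tool, called after "Emit:" by a JSON object that holds its "name" and its "arguments", one argument or row to a line. move_arm: Moves the arm, as the interface text tells. Its arguments: {"type":"object","properties":{"commands":{"type":"string"},"force":{"type":"number"}},"required":["commands"]}

```bash
mkdir -p pics; ls; cat > h.py <<'E'
import numpy as np, cv2
from station import bot
def cam(n):
    c=bot.read_camera(n); return c
def ray(c,px,z):
    R=cv2.Rodrigues(np.array(c["rvec"],float))[0]; t=np.array(c["tvec"],float).ravel(); K=np.array(c["K"],float)
    C=-R.T@t
    out=[]
    for u,v in px:
        d=R.T@np.linalg.inv(K)@[u,v,1.]
        out.append(C+d*(z-C[2])/d[2])
    return np.array(out)
def proj(c,P):
    return cv2.projectPoints(np.array(P,float),np.array(c["rvec"],float),np.array(c["tvec"],float),np.array(c["K"],float),None)[0][:,0]
E
python3 - <<'E'
from h import *
for n in("scene","side"):
    c=cam(n); cv2.imwrite(f"pics/{n}0.png",cv2.resize(c["img"][:,:,::-1],(784,588),interpolation=cv2.INTER_CUBIC))
    R=cv2.Rodrigues(np.array(c["rvec"],float))[0]; print(n,-R.T@np.array(c["tvec"]).ravel(),R[2],c["K"])
print(bot.get_obs())
E
```

```text
pics
scene [ 1.04123545 -0.50075112  0.77305013] [-0.5032578   0.50855648 -0.6986429 ] [[433.43588677   0.         272.9567334 ]
 [  0.         433.43588677 205.14905073]
 [  0.           0.           1.        ]]
side [0.24726511 0.56082547 0.80385204] [ 0.28568415 -0.59182582 -0.75374184] [[459.38937609   0.         284.57426649]
 [  0.         459.38937609 207.03132675]
 [  0.           0.           1.        ]]
{'t': 0.1, 'q': array([ 1.01588631,  0.47772449,  0.0223567 ,  1.5563317 , -0.01150262,
        1.10926421, -0.08308308]), 'joint_vel': array([ 0.00101288, -0.00202726, -0.00034409, -0.00212172,  0.00033567,
        0.0003577 , -0.00157131]), 'joint_torque': array([ 3.01744672e-03, -5.97762966e+01,  1.61294080e+00, -2.81959516e+01,
        1.27173439e-02,  4.97447400e-03, -2.68329188e-05]), 'eef_pos': array([ 0.2913952 , -0.6082297 ,  0.19372732]), 'tool_rot': array([-7.64334096e-04,  9.75145803e-01,  2.21562684e-01, -2.35161598e-04]), 'contact_force': array([0.25909978, 0.43836055, 0.38001031]), 'torque': array([-0.00987371, -0.05226964, -0.01969856]), 'gripper_width': 1.003338397821177}
```

View pics/scene0.png

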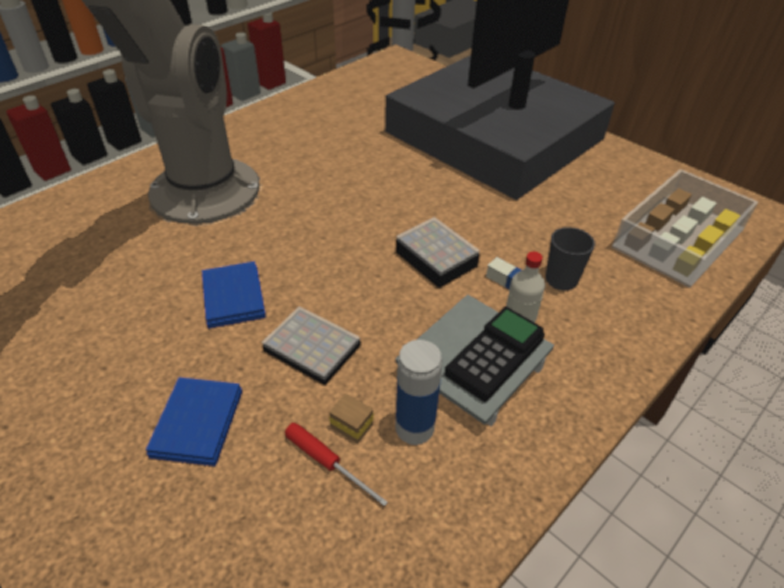

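View pics/side0.png

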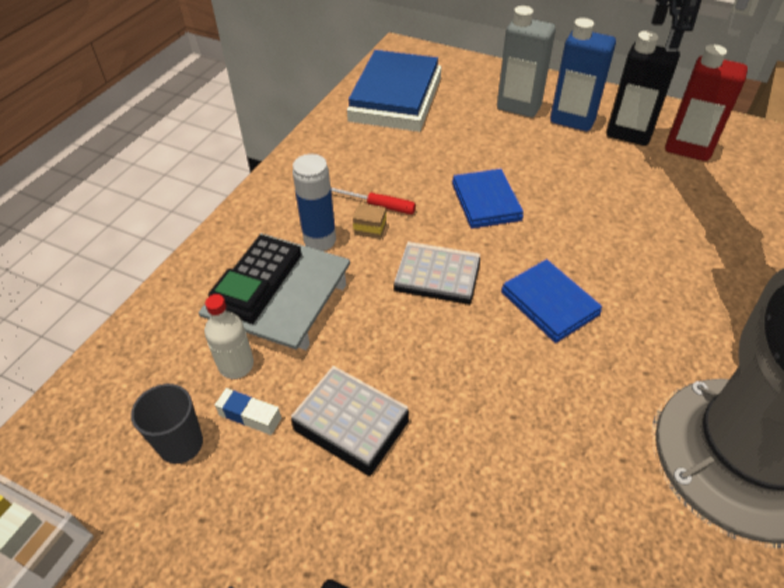

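Candidates (scene view): the clear-lid thin case at (312,344), the clear-lid thick case at (437,251), and blue look-alikes at (233,293) and (195,420). I choose (312,344), which appears at (437,272) in the side view because its wall is thin. Close crops next to confirm it and pick corners.

```bash
python3 - <<'E'
from h import *
c=cam("side"); a=c["img"][155:355,140:360,::-1]; cv2.imwrite("pics/s1.png",cv2.resize(a,None,fx=3,fy=3,interpolation=cv2.INTER_CUBIC))
c=cam("scene"); a=c["img"][200:320,180:400,::-1]; cv2.imwrite("pics/c1.png",cv2.resize(a,None,fx=3.5,fy=3.5,interpolation=cv2.INTER_CUBIC))
E
```

```text
(no output)
```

View pics/s1.png

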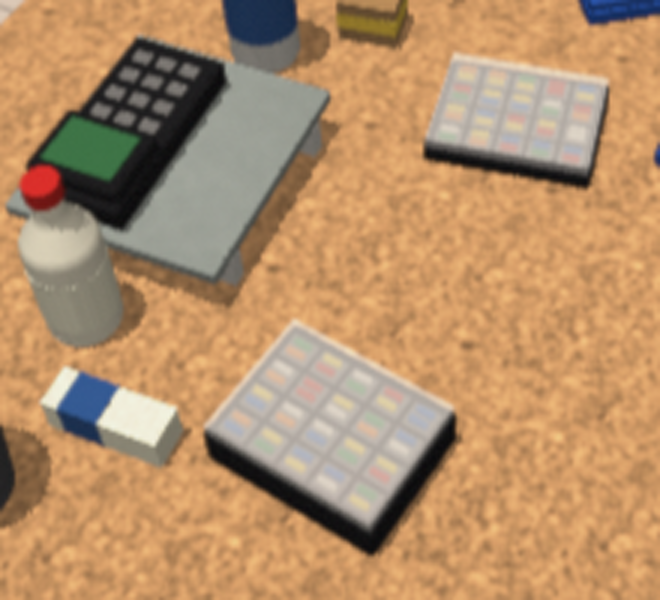

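View pics/c1.png

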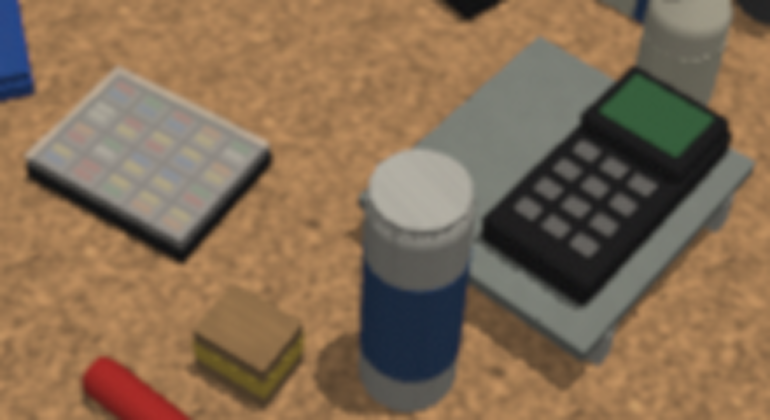

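The side crop shows the flat case top at corners (455,56), (608,77), (588,176), (428,148), with a thin black base. The riser front edge runs (330,95) to (217,275), and the other case is clearly about twice as thick. The scene crop shows the flat case top at (120,69), (270,150), (181,247), (28,160).

```bash
python3 - <<'E'
from h import *
from scipy.optimize import least_squares
cs=cam("side"); cc=cam("scene")
U=lambda p,s,o:(np.array(p,float)+.5)/s-.5+np.array(o)
S=lambda p:U(p,3,(140,155)); C=lambda p:U(p,3.5,(180,200))
def rect(cx,cy,a,L,W,z,ox=0):
    loc=np.array([[-L/2+ox,-W/2],[L/2+ox,-W/2],[L/2+ox,W/2],[-L/2+ox,W/2]])
    R=np.array([[np.cos(a),-np.sin(a)],[np.sin(a),np.cos(a)]])
    return np.c_[loc@R.T+[cx,cy],np.full(4,z)]
# corner order: -x-y(near right), +x-y(far right), +x+y, -x+y ; None if unseen
def fit(name,L,W,z,s,c,ox=0):
    def res(p,full=False):
        P=rect(*p,L,W,z,ox); r=[]
        for cam_,pts,f in((cs,s,S),(cc,c,C)):
            q=proj(cam_,P)
            for i,x in enumerate(pts):
                if x is not None: r+=list(q[i]-f([x])[0])
        return np.array(r)
    x0=[.6,0,0]
    o=least_squares(res,x0); print(name,o.x.round(4),"rms px",np.sqrt(np.mean(o.fun**2)).round(2),o.fun.round(1)); return o.x
r=lambda c,f,p,z:print(ray(c,f(p),z).round(3).tolist())
fs=[(608,77),(455,56),(428,148),(588,176)]; fc=[(28,160),(181,247),(270,150),(120,69)]
r(cs,S,fs,.024); r(cc,C,fc,.024)
F=fit("flat",.13,.1,.024,fs,fc)
rs=[(330,95),None,(10,207),(217,275)]; rc=[(362,203),(590,352),(752,165),(540,38)]
r(cs,S,[x for x in rs if x],.041); r(cc,C,rc,.041)
R=fit("riser",.17,.19,.041,rs,rc,.085)
ts=[(455,413),(293,322),(207,432),(372,530)]
T=fit("thick",.13,.1,.042,ts,[None]*4)
d=np.array([[np.cos(R[2]),np.sin(R[2])],[-np.sin(R[2]),np.cos(R[2])]])
for n,x in(("flat",F),("thick",T)): print(n,"in riser",d@(x[:2]-R[:2]),x[2]-R[2])
ob=ray(cc,C([(195,335),(235,290),(300,325),(262,372)]),.042)[:,:2]; print("bulb top in riser",((ob-R[:2])@d.T).round(3).tolist())
ob=ray(cs,S([(180,425)]),.03)[:,:2]; print("plug near",((ob-R[:2])@d.T).round(3).tolist())
ob=ray(cc,np.array([[285,425],[300,460],[385,503]])/1.4,.012)[:,:2]; print("driver",((ob-R[:2])@d.T).round(3).tolist())
ob=ray(cc,C([(410,390)]),.0)[:,:2]; print("spray",((ob-R[:2])@d.T).round(3).tolist())
ob=ray(cs,np.array([[503,298],[545,262],[600,308],[558,338],[455,180],[521,218],[498,171],[468,225]])/1.4,.01)[:,:2]; print("blue",((ob-R[:2])@d.T).round(3).tolist())
E
```

```text
[[0.455, -0.186, 0.024], [0.574, -0.156, 0.024], [0.551, -0.058, 0.024], [0.432, -0.083, 0.024]]
[[0.458, -0.184, 0.024], [0.58, -0.16, 0.024], [0.562, -0.067, 0.024], [0.437, -0.09, 0.024]]
flat [ 0.5058 -0.1231  0.2074] rms px 1.45 [ 1.   0.3 -1.5 -1.5 -2.5 -2.1  0.8 -1.4 -2.  -1.2  0.3 -0.5  1.3 -2.2
 -0.5 -1.7]
[[0.636, -0.061, 0.041], [0.79, 0.133, 0.041], [0.625, 0.122, 0.041]]
[[0.644, -0.067, 0.041], [0.809, -0.052, 0.041], [0.795, 0.13, 0.041], [0.629, 0.123, 0.041]]
riser [0.6323 0.028  0.0727] rms px 1.17 [-0.1 -2.1 -2.3 -0.1 -0.3  0.3 -1.5 -1.1 -0.7  0.8  1.2 -1.2 -1.3 -0.7]
thick [ 0.5007  0.1889 -0.1168] rms px 1.33 [ 1.9 -1.2  0.3 -1.  -2.4 -0.   0.2  1.6]
flat in riser [-0.1371398  -0.14160166] 0.1346337923041946
thick in riser [-0.11955924  0.17004009] -0.18948585469179052
bulb top in riser [[-0.005, -0.232], [-0.009, -0.194], [0.035, -0.187], [0.04, -0.224]]
plug near [[-0.027, 0.201]]
driver [[-0.056, -0.275], [0.002, -0.3], [0.132, -0.27]]
spray [[0.094, -0.157]]
blue [[-0.255, -0.128], [-0.3, -0.232], [-0.405, -0.163], [-0.355, -0.08], [-0.091, -0.384], [-0.235, -0.325], [-0.16, -0.44], [-0.151, -0.273]]
```

The fits agree with the known sizes (1–1.5 px rms). The flat case is at riser (-0.137,-0.142), yaw +0.135, and the lane to the mouth is clear. The plan is three pushes with fingers partly open: forward a little from the rear for reach, then sideways onto the middle line, then home.

```bash
cat >> h.py <<'E'
from scipy.spatial.transform import Rotation as Ro
RI=np.array([.6323,.028,.0727])
def w2r(p): c,s=np.cos(RI[2]),np.sin(RI[2]); d=np.array(p)[...,:2]-RI[:2]; return d@np.array([[c,-s],[s,c]])
def r2w(p): c,s=np.cos(RI[2]),np.sin(RI[2]); return np.array(p)@np.array([[c,s],[-s,c]])+RI[:2]
def pose():
    o=bot.get_obs(); q=o["tool_rot"]; return o,Ro.from_quat([q[1],q[2],q[3],q[0]])
def goal(x,y,z,yaw):
    "total tool-axis shift (cm, in present axes) and rotvec deg to reach tool-down pose with tool x at world yaw"
    o,R=pose(); G=Ro.from_euler("z",yaw)*Ro.from_euler("x",np.pi)
    print("t",round(o["t"],2),"at",o["eef_pos"].round(4),"shift cm",(R.inv().apply(np.array([x,y,z])-o["eef_pos"])*100).round(2),"rot deg",np.degrees((R.inv()*G).as_rotvec()).round(2), "F",o["contact_force"].round(1),"g",round(o["gripper_width"],2),"riser",w2r(o["eef_pos"]).round(4))
E
python3 - <<'E'
from h import *
goal(.412,-.143,.12,.2074)
E
```

```text
t 0.3 at [ 0.2915 -0.6086  0.1943] shift cm [ 30.98 -36.78   7.45] rot deg [-3.000e-02  1.000e-02  1.372e+01] F [-1.  -0.7  0.2] g 1.0 riser [-0.3861 -0.6101]
```

Emit:
{"name": "move_arm", "arguments": {
  "commands": "0.6 2.4 -2.8 0.3 0 0 0;0.6 2.4 -2.8 0.3 0 0 0;0.6 2.4 -2.8 0.3 0 0 0;0.6 2.4 -2.8 0.3 0 0 0;0.6 2.4 -2.8 0.3 0 0 0;0.6 2.4 -2.8 0.3 0 0 0;0.6 2.4 -2.8 0.3 0 0 0;0.6 2.4 -2.8 0.3 0 0 0;0.6 2.4 -2.8 0.3 0 0 0;0.6 2.4 -2.8 0.3 0 0 0;0.6 0 0 0 0 0 6.86;0.6 0 0 0 0 0 6.86"
}}

```text
t: 1.3
eef_pos: [0.3879, -0.2501, 0.1647]
tool_rot: [-0.0, 0.995, 0.103, 0.0]
contact_force: [-0.3, -0.5, -0.5]
gripper_width: 0.604
```

```bash
python3 - <<'E'
from h import *
goal(.412,-.143,.12,.2074)
E
```

```text
t 1.3 at [ 0.3879 -0.2501  0.1647] shift cm [ 4.56 -9.98  4.47] rot deg [-0.01 -0.02 -0.03] F [-0.3 -0.5 -0.5] g 0.6 riser [-0.264  -0.2596]
```

Emit:
{"name": "move_arm", "arguments": {
  "commands": "0.6 1.5 -3.3 1.5 0 0 0;0.6 1.5 -3.3 1.5 0 0 0;0.6 1.5 -3.3 1.4 0 0 0;0.6 0 0 0 0 0 0;0.6 0 0 0 0 0 0"
}}

```text
t: 1.72
eef_pos: [0.4107, -0.1444, 0.1201]
tool_rot: [-0.0, 0.994, 0.106, -0.001]
contact_force: [-0.4, -0.6, 0.2]
gripper_width: 0.596
```

```bash
python3 - <<'E'
from h import *
goal(.412,-.143,.003,.2074)
c=cam("wrist"); im=c["img"][:,:,::-1].copy()
o,R=pose(); H=np.array(c["hand_eye"]); K=np.array(c["K"])
def pj(P):
    p=(np.linalg.inv(H)@np.r_[R.inv().apply(P-o["eef_pos"]),1])[:3]; u=K@p; return tuple(int(v) for v in u[:2]/u[2])
cx,cy,a=.5058,-.1231,.2074
for z,col in((0,(0,255,0)),(.024,(0,0,255))):
    pts=[pj(np.array([cx+l*np.cos(a)-w*np.sin(a),cy+l*np.sin(a)+w*np.cos(a),z])) for l,w in((-.065,-.05),(.065,-.05),(.065,.05),(-.065,.05))]
    cv2.polylines(im,[np.array(pts)],True,col,1); print(pts)
cv2.imwrite("pics/w1.png",im)
E
```

```text
t 1.72 at [ 0.4107 -0.1444  0.1201] shift cm [ 0.17 -0.1  11.71] rot deg [-0.05  0.06  0.27] F [-0.4 -0.6  0.2] g 0.6 riser [-0.2335 -0.1559]
[(327, 164), (334, 19), (223, 19), (230, 164)]
[(331, 167), (339, 8), (217, 8), (225, 167)]
```

View pics/w1.png

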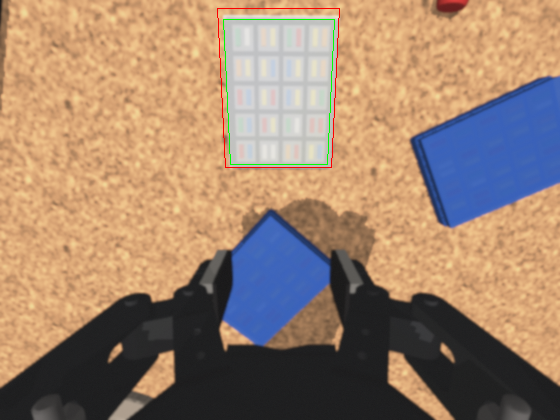

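The wrist view shows the case where it was fitted (top corners about (222,14), (336,14), (330,165), (230,165)). A blue look-alike's corner at (270,210) is near the descent spot, so I check the finger footprint there.

```bash
python3 - <<'E'
from h import *
c=cam("wrist"); o,R=pose(); H=np.array(c["hand_eye"]); K=np.array(c["K"])
def back(u,v,z):
    d=R.apply(H[:3,:3]@np.linalg.inv(K)@[u,v,1]); C=R.apply(H[:3,3])+o["eef_pos"]; return C+d*(z-C[2])/d[2]
for n,u,v,z in(("blue tip",270,210,.0),("blue tip top",270,213,.02),("blue R",331,275,.02),("blue L",232,270,.02),("case rear R",330,165,.024),("case rear L",229,165,.024),("case far R",336,13,.024),("case far L",221,13,.024)):
    p=back(u,v,z); print(n,p.round(4),"tool-axes cm",(R.inv().apply(p-o["eef_pos"])*100).round(2))
E
```

```text
blue tip [ 0.3929 -0.1381  0.    ] tool-axes cm [-1.58 -1.26 12.09]
blue tip top [ 0.3955 -0.1383  0.02  ] tool-axes cm [-1.33 -1.18 10.09]
blue R [ 0.3412 -0.2155  0.02  ] tool-axes cm [-8.23  5.25 10.09]
blue L [ 0.3254 -0.1112  0.02  ] tool-axes cm [-7.63 -5.28 10.08]
case rear R [ 0.4545 -0.1844  0.024 ] tool-axes cm [3.5  4.54 9.69]
case rear L [ 0.435  -0.0912  0.024 ] tool-axes cm [ 3.51 -4.98  9.69]
case far R [ 0.5765 -0.158   0.024 ] tool-axes cm [15.97  4.46  9.7 ]
case far L [ 0.557  -0.0652  0.024 ] tool-axes cm [15.98 -5.02  9.69]
```

Emit:
{"name": "move_arm", "arguments": {
  "commands": "0.6 1.2 -0.2 0 0 0 0.3;0.6 0 0 2.5 0 0 0;0.6 0 0 2.5 0 0 0;0.6 0 0 2.5 0 0 0;0.6 0 0 2 0 0 0;0.6 0 0 1.2 0 0 0;0.6 0 0 0.7 0 0 0;0.6 0 0 0 0 0 0;0.6 0 0 0 0 0 0"
}}

```text
t: 2.57
eef_pos: [0.4228, -0.1425, 0.0069]
tool_rot: [0.0, 0.995, 0.1, 0.0]
contact_force: [-0.0, 0.0, 0.6]
gripper_width: 0.598
```

Emit:
{"name": "move_arm", "arguments": {
  "commands": "0.6 0.3 0 0 0 0 0;0.6 0.4 0 0 0 0 0;0.6 0.4 0 0 0 0 0;0.6 0.4 0 0 0 0 0;0.6 0.4 0 0 0 0 0;0.6 0.4 0 0 0 0 0;0.6 0.4 0 0 0 0 0;0.6 0.4 0 0 0 0 0;0.6 0.4 0 0 0 0 0;0.6 0.4 0 0 0 0 0;0.6 0.4 0 0 0 0 0;0.6 0 0 0 0 0 0"
}}

```text
t: 3.57
eef_pos: [0.4654, -0.133, 0.0067]
tool_rot: [-0.0, 0.995, 0.101, 0.001]
contact_force: [0.7, 1.2, 0.1]
gripper_width: 0.598
```

Emit:
{"name": "move_arm", "arguments": {
  "commands": "0.6 0.4 0 0 0 0 0;0.6 0.4 0 0 0 0 0;0.6 0 0 0 0 0 0;0.6 -0.5 0 0 0 0 0;0.6 -0.5 0 0 0 0 0;0.6 0 0 -3 0 0 0;0.6 0 0 -4 0 0 0;0.6 0 0 -4 0 0 0;0.6 0 0 0 0 0 0"
}}

```text
t: 4.32
eef_pos: [0.4661, -0.1349, 0.1232]
tool_rot: [0.002, 0.995, 0.1, 0.005]
contact_force: [1.6, -0.1, -0.0]
gripper_width: 0.597
```

```bash
python3 - <<'E'
from h import *
goal(.45,-.14,.12,.2)
c=cam("wrist"); cv2.imwrite("pics/w2.png",c["img"][:,:,::-1])
E
```

```text
t 4.32 at [ 0.4661 -0.1349  0.1232] shift cm [-1.68  0.18  0.3 ] rot deg [ 0.26 -0.56  0.08] F [ 1.6 -0.1 -0. ] g 0.6 riser [-0.1776 -0.1503]
```

View pics/w2.png

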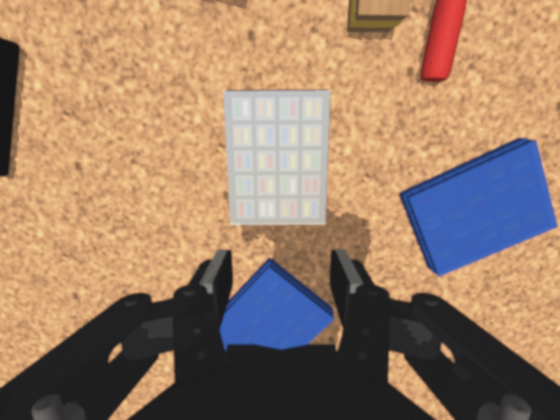

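The case top now has corners (224,92), (330,92), (326,224), (231,224), so it moved forward and stayed straight. Locating it and planning the side approach next.

```bash
cat >> h.py <<'E'
def back(c,o,R,u,v,z):
    H=np.array(c["hand_eye"]); K=np.array(c["K"])
    d=R.apply(H[:3,:3]@np.linalg.inv(K)@[u,v,1]); C=R.apply(H[:3,3])+o["eef_pos"]; return C+d*(z-C[2])/d[2]
def case(px,z=.024):
    "px: near R, far R, far L, near L (of the case's x axis)"
    o,R=pose(); c=cam("wrist"); P=np.array([back(c,o,R,*p,z) for p in px]); m=P.mean(0)
    v=P[1]+P[2]-P[0]-P[3]; yaw=np.arctan2(v[1],v[0])
    print("case",m.round(4),"yaw",yaw.round(3),"riser",w2r(m).round(4),"rel yaw",(yaw-RI[2]).round(3),"L",np.linalg.norm(P[1]-P[0]).round(3),np.linalg.norm(P[2]-P[3]).round(3),"W",np.linalg.norm(P[3]-P[0]).round(3)); return m,yaw
E
python3 - <<'E'
from h import *
m,y=case([(326,224),(330,92),(224,92),(231,224)])
g=r2w(w2r(m)+[-.005,-.05-.011-.03])
goal(*g,.12,RI[2]+np.pi/2)
E
```

```text
case [ 0.5016 -0.1236  0.024 ] yaw 0.209 riser [-0.1414 -0.1417] rel yaw 0.136 L 0.123 0.122 W 0.095
t 4.42 at [ 0.4627 -0.1343  0.1181] shift cm [ 2.36  8.68 -0.16] rot deg [ 2.100e-01 -6.000e-02 -8.263e+01] F [-0.3  0.7 -0.4] g 0.6 riser [-0.1809 -0.1496]
```

The numbers say the case did not move, which is at odds with the push. Checking with the fixed cameras.

```bash
python3 - <<'E'
from h import *
o,R=pose();print(o["eef_pos"],o["q"].round(3))
cs=cam("scene"); a=cs["img"][150:330,120:330,::-1].copy(); a=cv2.resize(a,None,fx=2,fy=2,interpolation=cv2.INTER_CUBIC)
b=cam("side")["img"][80:290,260:460,::-1]; b=cv2.resize(b,None,fx=1.9,fy=1.9,interpolation=cv2.INTER_CUBIC)
h=max(a.shape[0],b.shape[0]); f=lambda x:np.pad(x,((0,h-x.shape[0]),(0,0),(0,0)))
cv2.imwrite("pics/f2.png",np.hstack([f(a)[:, :410],f(b)]))
E
```

```text
[ 0.46272322 -0.13434913  0.11814756] [ 0.34   0.267 -0.217  2.073  0.08   0.806 -1.294]
```

View pics/f2.png

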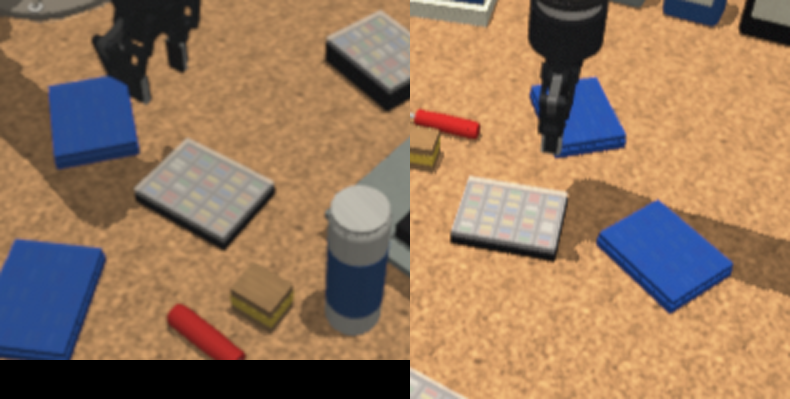

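```bash
python3 - <<'E'
from h import *
o,R=pose(); cs=cam("scene"); cd=cam("side"); w=cam("wrist"); H=np.array(w["hand_eye"]); K=np.array(w["K"])
print(H.round(3))
for dz in(0,-.01,-.02,-.03):
  for dy in(-.03,.03):
    P=o["eef_pos"]+R.apply([0,dy,dz])
    p=(np.linalg.inv(H)@[0,dy,dz,1])[:3]; u=K@p
    print(dz,dy,"scene crop",((proj(cs,[P])[0]-[120,150])*2).round(0),"side crop",((proj(cd,[P])[0]-[260,80])*1.9+[410,0]).round(0),"wrist",(u[:2]/u[2]).round(0))
E
```

```text
[[-0.001 -0.961 -0.275  0.069]
 [ 1.    -0.001 -0.    -0.001]
 [ 0.    -0.275  0.961 -0.178]
 [ 0.     0.     0.     1.   ]]
0 -0.03 scene crop [181.  96.] side crop [548. 180.] wrist [236. 237.]
0 0.03 scene crop [145. 128.] side crop [557. 144.] wrist [328. 237.]
-0.01 -0.03 scene crop [180.  89.] side crop [549. 174.] wrist [234. 243.]
-0.01 0.03 scene crop [144. 121.] side crop [558. 138.] wrist [331. 243.]
-0.02 -0.03 scene crop [179.  82.] side crop [549. 167.] wrist [231. 249.]
-0.02 0.03 scene crop [142. 115.] side crop [558. 131.] wrist [333. 249.]
-0.03 -0.03 scene crop [178.  76.] side crop [550. 160.] wrist [229. 257.]
-0.03 0.03 scene crop [141. 108.] side crop [559. 125.] wrist [336. 257.]
```

The fixed views confirm the case has not moved. At 0.6 opening the tips sit about 25–30 mm behind the reported TCP (the wrist and scene projections agree), so they passed over the lid. I'll return behind the case, close a bit, and find the counter by touch.

Emit:
{"name": "move_arm", "arguments": {
  "commands": "0.4 -2 0 0 0 0 0;0.4 -2 0 0 0 0 0;0.4 0 0.1 0 0 0 0;0.4 0 0 0 0 0 0;0.4 0 0 0 0 0 0"
}}

```text
t: 5.08
eef_pos: [0.4236, -0.1426, 0.1162]
tool_rot: [-0.0, 0.995, 0.101, -0.0]
contact_force: [0.4, -0.0, -0.0]
gripper_width: 0.401
```

```bash
python3 - <<'E'
from h import *
goal(.4228,-.1415,.01,.2074)
c=cam("wrist"); a=c["img"][:300,100:460,::-1]; b=cam("scene")["img"][140:320,120:330,::-1]
b=cv2.resize(b,None,fx=1.67,fy=1.67,interpolation=cv2.INTER_CUBIC)
cv2.imwrite("pics/w3.png",np.hstack([a,b[:300]]))
E
```

```text
t 5.08 at [ 0.4236 -0.1426  0.1162] shift cm [-0.06 -0.12 10.62] rot deg [-0.02  0.01 -0.31] F [ 0.4 -0.  -0. ] g 0.4 riser [-0.2205 -0.155 ]
```

View pics/w3.png

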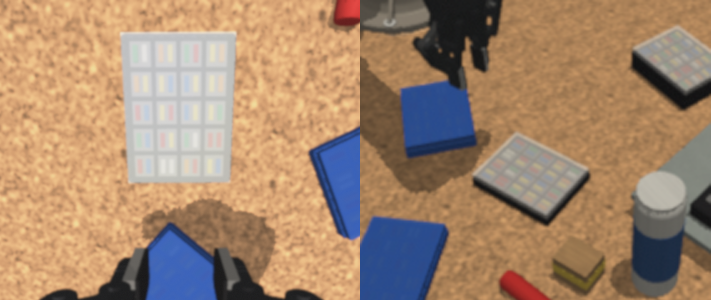

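The case is still at its first place (top (125,33)–(235,33)–(230,182)–(130,182) in the crop), and the blue corner at (170,225) is behind the fingers. Descending to probe.

Emit:
{"name": "move_arm", "arguments": {
  "commands": "0.4 0 -0.15 3 0 0 0;0.4 0 0 3 0 0 0;0.4 0 0 3 0 0 0;0.4 0 0 1.6 0 0 0;0.4 0 0 0.8 0 0 0;0.4 0 0 0.4 0 0 0;0.4 0 0 0 0 0 0;0.4 0 0 0 0 0 0"
}}

```text
t: 5.85
eef_pos: [0.424, -0.1413, -0.0007]
tool_rot: [0.0, 0.995, 0.101, 0.001]
contact_force: [-0.5, -0.2, -0.4]
gripper_width: 0.401
```

Emit:
{"name": "move_arm", "arguments": {
  "commands": "0.4 0 0 0.2 0 0 0;0.4 0 0 0.2 0 0 0;0.4 0 0 0 0 0 0"
}}

```text
t: 6.1
eef_pos: [0.4234, -0.1414, -0.005]
tool_rot: [0.0, 0.995, 0.101, 0.0]
contact_force: [-0.1, 0.6, 0.3]
gripper_width: 0.396
```

Emit:
{"name": "move_arm", "arguments": {
  "commands": "0.4 0 0 0.2 0 0 0;0.4 0 0 0.2 0 0 0;0.4 0 0 0 0 0 0"
}}

```text
t: 6.35
eef_pos: [0.4228, -0.1413, -0.0096]
tool_rot: [-0.0, 0.995, 0.101, -0.0]
contact_force: [0.1, 0.3, -0.1]
gripper_width: 0.399
```

Emit:
{"name": "move_arm", "arguments": {
  "commands": "0.4 0 0 0.2 0 0 0;0.4 0 0 0.2 0 0 0;0.4 0 0 0 0 0 0"
}}

```text
t: 6.6
eef_pos: [0.4228, -0.1412, -0.0138]
tool_rot: [-0.0, 0.995, 0.101, -0.0]
contact_force: [-0.4, 0.1, -0.7]
gripper_width: 0.404
```

Emit:
{"name": "move_arm", "arguments": {
  "commands": "0.4 0 0 0.2 0 0 0;0.4 0 0 0.1 0 0 0;0.4 0 0 0 0 0 0"
}}

```text
t: 6.85
eef_pos: [0.4228, -0.1412, -0.0167]
tool_rot: [-0.0, 0.995, 0.101, -0.0]
contact_force: [0.7, -0.7, 0.4]
gripper_width: 0.401
```

Emit:
{"name": "move_arm", "arguments": {
  "commands": "0.4 0 0 0.2 0 0 0;0.4 0 0 0.1 0 0 0;0.4 0 0 0 0 0 0"
}}

```text
t: 7.1
eef_pos: [0.4229, -0.1412, -0.0196]
tool_rot: [-0.0, 0.995, 0.101, -0.0]
contact_force: [0.1, -0.2, 0.3]
gripper_width: 0.397
```

Emit:
{"name": "move_arm", "arguments": {
  "commands": "0.4 0 0 0.2 0 0 0;0.4 0 0 0.1 0 0 0;0.4 0 0 0 0 0 0"
}}

```text
t: 7.35
eef_pos: [0.4228, -0.1413, -0.0226]
tool_rot: [-0.0, 0.995, 0.101, -0.0]
contact_force: [0.3, 0.6, 0.3]
gripper_width: 0.399
```

```bash
python3 - <<'E'
from h import *
a=cam("side")["img"][100:270,250:450,::-1]; b=cam("scene")["img"][130:300,120:320,::-1]
cv2.imwrite("pics/f3.png",cv2.resize(np.hstack([a,b]),None,fx=2,fy=2,interpolation=cv2.INTER_CUBIC)); print(bot.get_obs()["contact_force"])
E
```

```text
[-0.61027018  0.51867222 -0.10107785]
```

View pics/f3.png

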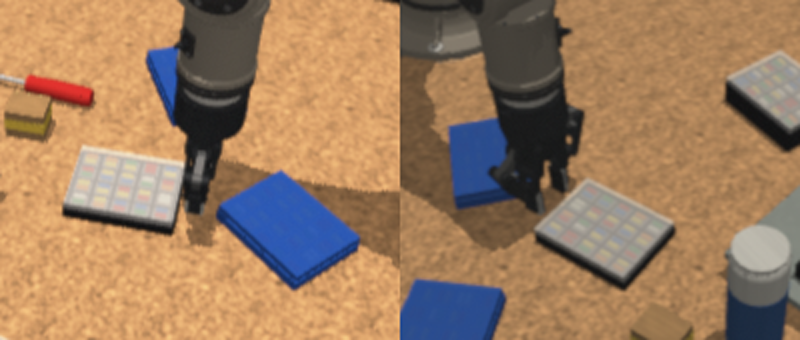

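The tips now stand just behind the case (side crop tip at (195,212), scene crop tip at (537,210)). I'll compute the tip height from those.

```bash
python3 - <<'E'
from h import *
o,R=pose(); cs=cam("scene"); cd=cam("side")
for z in(0,.01,.02,.03):
  for dy in(-.028,.028):
    P=o["eef_pos"]+R.apply([0,dy,0]); P[2]=z
    print(z,dy,"side",((proj(cd,[P])[0]-[250,100])*2).round(0),"scene",((proj(cs,[P])[0]-[120,130])*2+[400,0]).round(0))
E
```

```text
0 -0.028 side [191. 226.] scene [564. 194.]
0 0.028 side [199. 191.] scene [533. 223.]
0.01 -0.028 side [192. 220.] scene [563. 188.]
0.01 0.028 side [200. 185.] scene [532. 217.]
0.02 -0.028 side [193. 214.] scene [562. 183.]
0.02 0.028 side [200. 179.] scene [531. 212.]
0.03 -0.028 side [194. 208.] scene [561. 177.]
0.03 0.028 side [201. 173.] scene [530. 206.]
```

Emit:
{"name": "move_arm", "arguments": {
  "commands": "0.4 0 0 0.2 0 0 0;0.4 0 0 0.2 0 0 0;0.4 0 0 0 0 0 0"
}}

```text
t: 7.8
eef_pos: [0.4228, -0.1413, -0.0267]
tool_rot: [-0.0, 0.995, 0.101, -0.0]
contact_force: [0.7, 0.4, -0.3]
gripper_width: 0.397
```

Emit:
{"name": "move_arm", "arguments": {
  "commands": "0.4 0 0 0.2 0 0 0;0.4 0 0 0.1 0 0 0;0.4 0 0 0 0 0 0"
}}

```text
t: 8.05
eef_pos: [0.4228, -0.1412, -0.0297]
tool_rot: [-0.0, 0.995, 0.101, -0.0]
contact_force: [-0.4, -0.2, -0.1]
gripper_width: 0.396
```

Emit:
{"name": "move_arm", "arguments": {
  "commands": "0.4 0 0 0.15 0 0 0;0.4 0 0 0.1 0 0 0;0.4 0 0 0 0 0 0"
}}

```text
t: 8.3
eef_pos: [0.4229, -0.1413, -0.0321]
tool_rot: [-0.0, 0.995, 0.101, -0.0]
contact_force: [-0.4, -0.7, 0.1]
gripper_width: 0.406
```

Emit:
{"name": "move_arm", "arguments": {
  "commands": "0.4 0 0 0.15 0 0 0;0.4 0 0 0.1 0 0 0;0.4 0 0 0 0 0 0"
}}

```text
t: 8.55
eef_pos: [0.4229, -0.1413, -0.0346]
tool_rot: [-0.0, 0.995, 0.101, -0.0]
contact_force: [0.2, 0.4, -0.1]
gripper_width: 0.396
```

No counter contact yet, but the tips are now within a few mm of it, well below the 24 mm lid. The reported z reads low by a couple of cm, which matches the 5% size shortfall in the wrist view. Pushing forward.

Emit:
{"name": "move_arm", "arguments": {
  "commands": "0.4 0.4 0 0 0 0 0;0.4 0.4 0 0 0 0 0;0.4 0.4 0 0 0 0 0;0.4 0.4 0 0 0 0 0;0.4 0.4 0 0 0 0 0;0.4 0 0 0 0 0 0"
}}

```text
t: 9.05
eef_pos: [0.4439, -0.137, -0.0343]
tool_rot: [0.0, 0.995, 0.101, 0.001]
contact_force: [0.6, -0.1, 0.1]
gripper_width: 0.397
```

```bash
python3 - <<'E'
from h import *
o,R=pose(); print(o["eef_pos"],o["contact_force"])
c=cam("side"); g=cv2.cvtColor(c["img"],cv2.COLOR_RGB2HSV)
a=c["img"][150:240,260:360]
cv2.imwrite("pics/f4.png",np.hstack([cv2.resize(a[:,:,::-1],None,fx=4,fy=4,interpolation=cv2.INTER_CUBIC),cv2.resize(cam("scene")["img"][190:290,170:270,::-1],(400,360),interpolation=cv2.INTER_CUBIC)]))
E
```

```text
[ 0.44394175 -0.13697489 -0.03432849] [ 0.58073083 -0.07908196  0.14794464]
```

View pics/f4.png

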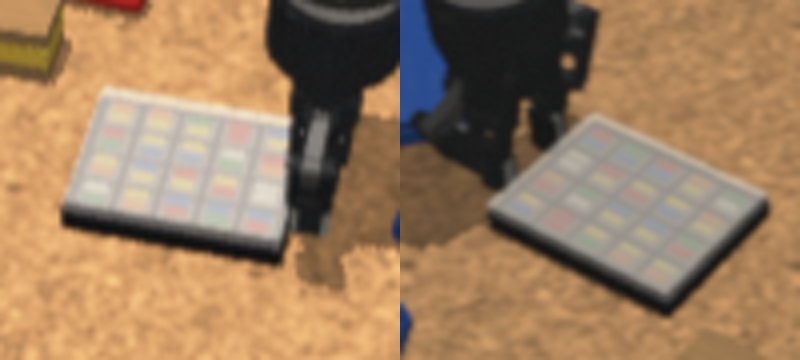

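The case is now being pushed; its rear end meets the fingers at about (293,150) in the crop and stays flat. To save views I'll measure it by segmenting the grey lid in a rectified plane at z = 24 mm.

```bash
cat >> h.py <<'E'
def lid(name="side",dbg=None):
    "segment the low-saturation lid in the z=24 mm plane (1 mm/px), report minAreaRect in world & riser"
    c=cam(name); X0,Y0,N,M=.38,-.28,340,400
    q=np.array([[X0,Y0,.024],[X0+N/1000,Y0,.024],[X0+N/1000,Y0+M/1000,.024],[X0,Y0+M/1000,.024]])
    Hm=cv2.getPerspectiveTransform(proj(c,q).astype(np.float32),np.float32([[0,0],[N,0],[N,M],[0,M]]))
    w=cv2.warpPerspective(c["img"],Hm,(N,M),flags=cv2.INTER_LINEAR)
    hsv=cv2.cvtColor(w,cv2.COLOR_RGB2HSV); m=((hsv[...,1]<75)&(hsv[...,2]>110)).astype(np.uint8)
    m=cv2.morphologyEx(cv2.morphologyEx(m,cv2.MORPH_CLOSE,np.ones((9,9))),cv2.MORPH_OPEN,np.ones((15,15)))
    if dbg: cv2.imwrite(dbg,np.hstack([w[:,:,::-1],cv2.cvtColor(m*255,cv2.COLOR_GRAY2BGR)]))
    for k in cv2.findContours(m,cv2.RETR_EXTERNAL,cv2.CHAIN_APPROX_NONE)[0]:
        if cv2.contourArea(k)<4000: continue
        B=cv2.boxPoints(cv2.minAreaRect(k))/1000+[X0,Y0]; e=[B[1]-B[0],B[2]-B[1]]; e.sort(key=np.linalg.norm)
        a=np.arctan2(e[1][1],e[1][0]); a=(a+np.pi/2)%np.pi-np.pi/2; p=B.mean(0)
        print(name,"ctr",p.round(4),"LxW",np.linalg.norm(e[1]).round(3),np.linalg.norm(e[0]).round(3),"riser",w2r(p).round(4),"relyaw",(a-RI[2]).round(3))
E
python3 - <<'E'
from h import *
lid("side","pics/d1.png"); lid("scene","pics/d2.png")
E
```

```text
side ctr [0.67   0.0045] LxW 0.229 0.098 riser [ 0.0359 -0.0262] relyaw -1.643
side ctr [ 0.5188 -0.1203] LxW 0.127 0.099 riser [-0.124  -0.1397] relyaw 0.129
scene ctr [0.6592 0.0277] LxW 0.184 0.078 riser [ 0.0268 -0.0022] relyaw -1.629
scene ctr [ 0.5186 -0.1211] LxW 0.131 0.097 riser [-0.1242 -0.1405] relyaw 0.13
```

Emit:
{"name": "move_arm", "arguments": {
  "commands": "0.4 0.4 0 0 0 0 0;0.4 0.4 0 0 0 0 0;0.4 0.4 0 0 0 0 0;0.4 0.4 0 0 0 0 0;0.4 0.4 0 0 0 0 0;0.4 0.4 0 0 0 0 0;0.4 0.4 0 0 0 0 0;0.4 0 0 0 0 0 0;0.4 -0.8 0 0 0 0 0;0.4 -0.6 0 0 0 0 0;0.4 0 0 -3 0 0 0;0.4 0 0 -4 0 0 0"
}}

```text
t: 10.25
eef_pos: [0.452, -0.1341, 0.0337]
tool_rot: [-0.001, 0.995, 0.101, -0.004]
contact_force: [1.2, -0.6, 0.3]
gripper_width: 0.397
```

Emit:
{"name": "move_arm", "arguments": {
  "commands": "0.5 0 0 -4 0 0 0;0.5 0 0 0 0 0 0;0.5 0 0 0 0 0 0"
}}

```text
t: 10.5
eef_pos: [0.4574, -0.1353, 0.0778]
tool_rot: [0.001, 0.995, 0.1, 0.002]
contact_force: [0.1, -0.3, -0.7]
gripper_width: 0.5
```

```bash
python3 - <<'E'
from h import *
lid("side"); lid("scene")
g=r2w(np.array([-.1,-.135-.05-.012-.025]))
goal(*g,.075,RI[2]+np.pi/2)
E
```

```text
side ctr [0.67   0.0045] LxW 0.229 0.098 riser [ 0.0359 -0.0262] relyaw -1.643
side ctr [ 0.5462 -0.1145] LxW 0.127 0.099 riser [-0.0962 -0.1358] relyaw 0.125
scene ctr [0.6592 0.0277] LxW 0.184 0.078 riser [ 0.0268 -0.0022] relyaw -1.629
scene ctr [ 0.5471 -0.1153] LxW 0.127 0.097 riser [-0.0954 -0.1367] relyaw 0.125
t 10.6 at [ 0.4551 -0.1347  0.0751] shift cm [7.85 8.34 0.01] rot deg [-4.000e-02  4.000e-02 -8.262e+01] F [ 0.2 -0.1 -0.4] g 0.5 riser [-0.1886 -0.1494]
```

Emit:
{"name": "move_arm", "arguments": {
  "commands": "0.5 0 2.8 0 0 0 0;0.5 0 2.8 0 0 0 0;0.5 0 2.8 0 0 0 0;0.5 2.6 0 0 0 0 0;0.5 2.6 0 0 0 0 0;0.5 2.6 0 0 0 0 0;0.5 0 0 0 0 0 -6.9;0.5 0 0 0 0 0 -6.9;0.5 0 0 0 0 0 -6.9;0.5 0 0 0 0 0 -6.9;0.5 0 0 0 0 0 -6.9;0.5 0 0 0 0 0 -6.9"
}}

```text
t: 11.6
eef_pos: [0.5478, -0.2006, 0.0732]
tool_rot: [-0.001, 0.894, 0.449, -0.001]
contact_force: [-0.5, 0.2, -0.1]
gripper_width: 0.5
```

Emit:
{"name": "move_arm", "arguments": {
  "commands": "0.5 0 0 0 0 0 -6.9;0.5 0 0 0 0 0 -6.9;0.5 0 0 0 0 0 -6.9;0.5 0 0 0 0 0 -6.9;0.5 0 0 0 0 0 -6.9;0.5 0 0 0 0 0 -6.7;0.5 0 0 0 0 0 0;0.5 0 0 0 0 0 0"
}}

```text
t: 12.27
eef_pos: [0.5482, -0.2007, 0.0738]
tool_rot: [-0.002, 0.682, 0.731, -0.0]
contact_force: [1.0, -0.4, -0.0]
gripper_width: 0.499
```

```bash
python3 - <<'E'
from h import *
g=r2w(np.array([-.1,-.136-.05-.012-.02]))
goal(*g,-.032,RI[2]+np.pi/2); print(bot.get_obs()["q"].round(2))
E
```

```text
t 12.27 at [ 0.5482 -0.2007  0.0738] shift cm [ 0.38  0.07 10.58] rot deg [-0.16 -0.11 -0.19] F [ 1.  -0.4 -0. ] g 0.5 riser [-0.1005 -0.222 ]
[ 0.63  0.52 -0.51  1.85  0.33  0.85  0.03]
```

Emit:
{"name": "move_arm", "arguments": {
  "commands": "0.5 0 0 3 0 0 0;0.5 0 0 3 0 0 0;0.5 0 0 2.5 0 0 0;0.5 0 0 1.2 0 0 0;0.5 0 0 0.6 0 0 0;0.5 0 0 0.3 0 0 0;0.5 0 0 0 0 0 0"
}}

```text
t: 12.85
eef_pos: [0.55, -0.201, -0.0302]
tool_rot: [0.0, 0.681, 0.732, 0.0]
contact_force: [0.6, 0.8, 0.1]
gripper_width: 0.499
```

Emit:
{"name": "move_arm", "arguments": {
  "commands": "0.5 0.5 0 0 0 0 0;0.5 0.5 0 0 0 0 0;0.5 0.4 0 0 0 0 0;0.5 0.4 0 0 0 0 0;0.5 0.4 0 0 0 0 0;0.5 0.4 0 0 0 0 0;0.5 0.4 0 0 0 0 0;0.5 0.4 0 0 0 0 0;0.5 0.4 0 0 0 0 0;0.5 0.4 0 0 0 0 0;0.5 0.4 0 0 0 0 0;0.5 0 0 0 0 0 0"
}}

```text
t: 13.85
eef_pos: [0.5463, -0.1536, -0.0304]
tool_rot: [-0.0, 0.68, 0.733, 0.0]
contact_force: [-1.0, 0.7, -0.0]
gripper_width: 0.503
```

```bash
python3 - <<'E'
from h import *
lid("side","pics/d3.png"); lid("scene","pics/d4.png")
g=r2w(np.array([-.1,-.0617])); goal(*g,-.033,RI[2]+np.pi/2)
E
```

```text
side ctr [0.67   0.0045] LxW 0.229 0.098 riser [ 0.0359 -0.0262] relyaw -1.643
side ctr [ 0.5508 -0.0924] LxW 0.127 0.101 riser [-0.09   -0.1142] relyaw 0.001
scene ctr [0.6592 0.0277] LxW 0.184 0.078 riser [ 0.0268 -0.0022] relyaw -1.629
scene ctr [ 0.5539 -0.0917] LxW 0.121 0.096 riser [-0.0868 -0.1137] relyaw -0.001
t 13.95 at [ 0.5463 -0.1542 -0.0305] shift cm [11.38 -0.09  0.26] rot deg [ 0.01 -0.05  0.06] F [-0.   0.1 -0.6] g 0.5 riser [-0.099  -0.1755]
```

Squared up. Continuing to the middle line.

Emit:
{"name": "move_arm", "arguments": {
  "commands": "0.5 0.4 0 0 0 0 0;0.5 0.4 0 0 0 0 0;0.5 0.4 0 0 0 0 0;0.5 0.4 0 0 0 0 0;0.5 0.4 0 0 0 0 0;0.5 0.4 0 0 0 0 0;0.5 0.4 0 0 0 0 0;0.5 0.4 0 0 0 0 0;0.5 0.4 0 0 0 0 0;0.5 0.4 0 0 0 0 0;0.5 0.4 0 0 0 0 0;0.5 0.4 0 0 0 0 0"
}}

```text
t: 14.95
eef_pos: [0.5427, -0.107, -0.0304]
tool_rot: [0.0, 0.681, 0.732, -0.0]
contact_force: [-0.3, -0.6, -0.7]
gripper_width: 0.5
```

Emit:
{"name": "move_arm", "arguments": {
  "commands": "0.5 0.4 0 0 0 0 0;0.5 0.4 0 0 0 0 0;0.5 0.4 0 0 0 0 0;0.5 0.4 0 0 0 0 0;0.5 0.4 0 0 0 0 0;0.5 0.4 0 0 0 0 0;0.5 0.4 0 0 0 0 0;0.5 0.4 0 0 0 0 0;0.5 0.4 0 0 0 0 0;0.5 0.4 0 0 0 0 0;0.5 0.4 0 0 0 0 0;0.5 0 0 0 0 0 0"
}}

```text
t: 15.95
eef_pos: [0.5396, -0.0621, -0.0303]
tool_rot: [-0.0, 0.68, 0.733, 0.0]
contact_force: [0.2, -0.2, 0.1]
gripper_width: 0.502
```

```bash
python3 - <<'E'
from h import *
lid("side","pics/d5.png"); lid("scene","pics/d6.png")
g=r2w(np.array([-.1,-.0617])); goal(*g,-.033,RI[2]+np.pi/2)
E
```

```text
side ctr [ 0.5441 -0.0012] LxW 0.127 0.102 riser [-0.0901 -0.0227] relyaw -0.0
side ctr [0.67   0.0045] LxW 0.229 0.098 riser [ 0.0359 -0.0262] relyaw -1.643
scene ctr [0.5518 0.0007] LxW 0.112 0.096 riser [-0.0823 -0.0214] relyaw -0.013
scene ctr [0.6591 0.0276] LxW 0.183 0.079 riser [ 0.0267 -0.0023] relyaw -1.636
t 16.05 at [ 0.5397 -0.0629 -0.0303] shift cm [ 2.23 -0.1   0.27] rot deg [ 0.02 -0.02  0.05] F [-0.1 -0.1 -1.3] g 0.5 riser [-0.0989 -0.084 ]
```

Emit:
{"name": "move_arm", "arguments": {
  "commands": "0.5 0.4 0 0 0 0 0;0.5 0.4 0 0 0 0 0;0.5 0.4 0 0 0 0 0;0.5 0.4 0 0 0 0 0;0.5 0.4 0 0 0 0 0;0.5 0.2 0 0 0 0 0;0.5 0 0 0 0 0 0;0.5 -0.8 0 0 0 0 0;0.5 -0.8 0 0 0 0 0;0.5 0 0 -3 0 0 0;0.5 0 0 -4 0 0 0;0.5 0 0 -3 0 0 0"
}}

```text
t: 17.05
eef_pos: [0.5391, -0.0587, 0.0713]
tool_rot: [-0.0, 0.681, 0.732, 0.0]
contact_force: [1.0, -0.2, -0.2]
gripper_width: 0.502
```

Emit:
{"name": "move_arm", "arguments": {
  "commands": "0.5 0 0 0 0 0 6.9;0.5 0 0 0 0 0 6.9;0.5 0 0 0 0 0 6.9;0.5 0 0 0 0 0 6.9;0.5 0 0 0 0 0 6.9;0.5 0 0 0 0 0 6.9;0.5 0 0 0 0 0 6.9;0.5 0 0 0 0 0 6.9;0.5 0 0 0 0 0 6.9;0.5 0 0 0 0 0 6.9;0.5 0 0 0 0 0 6.9;0.5 0 0 0 0 0 6.9"
}}

```text
t: 18.05
eef_pos: [0.539, -0.0587, 0.0696]
tool_rot: [0.0, 0.995, 0.096, 0.0]
contact_force: [0.3, -0.9, -0.8]
gripper_width: 0.495
```

```bash
python3 - <<'E'
from h import *
lid("side","pics/d5.png"); lid("scene","pics/d6.png")
g=r2w(np.array([-.19,0])); goal(*g,.07,RI[2])
E
```

```text
side ctr [0.5424 0.0212] LxW 0.127 0.099 riser [-0.0902 -0.0002] relyaw -0.001
side ctr [0.67   0.0045] LxW 0.229 0.098 riser [ 0.0359 -0.0262] relyaw -1.643
scene ctr [0.542  0.0214] LxW 0.127 0.097 riser [-0.0905 -0.0001] relyaw 0.004
scene ctr [0.6591 0.0276] LxW 0.183 0.079 riser [ 0.0267 -0.0023] relyaw -1.636
t 18.15 at [ 0.5391 -0.0585  0.0696] shift cm [-8.02 -9.01 -0.04] rot deg [0.03 0.01 7.09] F [-0.3  0.1 -0.7] g 0.5 riser [-0.0993 -0.0795]
```

Emit:
{"name": "move_arm", "arguments": {
  "commands": "0.5 -2.6 0 0 0 0 0;0.5 -2.5 0 0 0 0 0;0.5 -2.5 0 0 0 0 0;0.5 0 -3 0 0 0 0;0.5 0 -3 0 0 0 0;0.5 0 -3 0 0 0 0;0.5 0 0 0 0 0 7.1;0.5 0 0 0 0 0 0;0.5 0 0 0 0 0 0"
}}

```text
t: 18.9
eef_pos: [0.447, 0.0151, 0.0697]
tool_rot: [0.0, 0.999, 0.04, 0.0]
contact_force: [0.0, -0.3, -0.1]
gripper_width: 0.499
```

```bash
python3 - <<'E'
from h import *
g=r2w(np.array([-.185,0])); goal(*g,-.0315,RI[2])
a=cam("wrist")["img"][:,:,::-1]; cv2.imwrite("pics/w5.png",a)
E
```

```text
t 18.9 at [0.447  0.0151 0.0697] shift cm [ 0.07  0.05 10.12] rot deg [ 0.03 -0.01  0.42] F [ 0.  -0.3 -0.1] g 0.5 riser [-0.1858  0.0006]
```

View pics/w5.png

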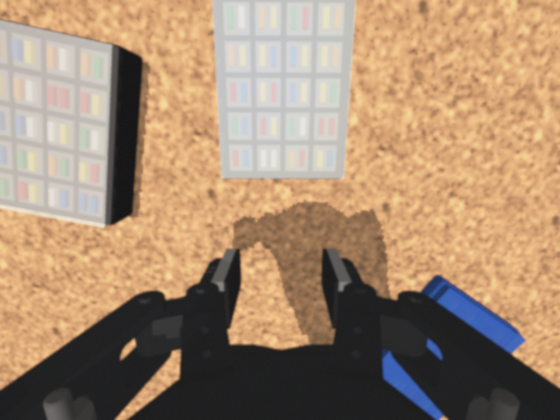

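The case is straight and centred (rear edge (222,178)–(344,178), mid column 283; fingers centred at 282). Descending and pushing it in.

Emit:
{"name": "move_arm", "arguments": {
  "commands": "0.5 0 0 3 0 0 0.4;0.5 0 0 3 0 0 0;0.5 0 0 2.2 0 0 0;0.5 0 0 1.2 0 0 0;0.5 0 0 0.5 0 0 0;0.5 0 0 0.2 0 0 0;0.5 0 0 0 0 0 0;0.5 0.5 0 0 0 0 0;0.5 0.5 0 0 0 0 0;0.5 0.4 0 0 0 0 0;0.5 0.4 0 0 0 0 0;0.5 0.4 0 0 0 0 0"
}}

```text
t: 19.95
eef_pos: [0.4689, 0.0173, -0.0311]
tool_rot: [0.0, 0.999, 0.034, -0.0]
contact_force: [-2.9, -0.1, 2.0]
gripper_width: 0.498
```

Emit:
{"name": "move_arm", "arguments": {
  "commands": "0.5 0.4 0 0 0 0 0;0.5 0.4 0 0 0 0 0;0.5 0.4 0 0 0 0 0;0.5 0.4 0 0 0 0 0;0.5 0.4 0 0 0 0 0;0.5 0.4 0 0 0 0 0;0.5 0.4 0 0 0 0 0;0.5 0.4 0 0 0 0 0;0.5 0.4 0 0 0 0 0;0.5 0 0 0 0 0 0"
}}

```text
t: 20.78
eef_pos: [0.5062, 0.0199, -0.0312]
tool_rot: [-0.0, 0.999, 0.034, 0.001]
contact_force: [0.4, -0.4, 0.3]
gripper_width: 0.498
```

```bash
python3 - <<'E'
from h import *
lid("side","pics/d5.png"); lid("scene","pics/d6.png")
g=r2w(np.array([-.0417,0])); goal(*g,-.0315,RI[2])
E
```

```text
side ctr [0.6185 0.004 ] LxW 0.23 0.201 riser [-0.0155 -0.0229] relyaw -1.643
scene ctr [0.6069 0.0262] LxW 0.184 0.178 riser [-0.0254  0.0001] relyaw -1.599
t 20.88 at [ 0.5055  0.0199 -0.0312] shift cm [8.53 0.07 0.04] rot deg [-0.01 -0.07 -0.28] F [ 0.1 -0.5 -0. ] g 0.5 riser [-0.127   0.0011]
```

Emit:
{"name": "move_arm", "arguments": {
  "commands": "0.5 0.4 0 0 0 0 0;0.5 0.4 0 0 0 0 0;0.5 0.4 0 0 0 0 0;0.5 0.4 0 0 0 0 0;0.5 0.4 0 0 0 0 0;0.5 0.4 0 0 0 0 0;0.5 0.4 0 0 0 0 0;0.5 0.4 0 0 0 0 0;0.5 0.4 0 0 0 0 0;0.5 0.4 0 0 0 0 0"
}}

```text
t: 21.72
eef_pos: [0.5451, 0.0224, -0.0314]
tool_rot: [-0.0, 0.999, 0.034, 0.0]
contact_force: [-1.7, -0.5, 0.1]
gripper_width: 0.496
```

Emit:
{"name": "move_arm", "arguments": {
  "commands": "0.5 0.4 0 0 0 0 0;0.5 0.4 0 0 0 0 0;0.5 0.4 0 0 0 0 0;0.5 0.4 0 0 0 0 0;0.5 0.4 0 0 0 0 0;0.5 0.4 0 0 0 0 0;0.5 0.4 0 0 0 0 0;0.5 0.4 0 0 0 0 0;0.5 0.4 0 0 0 0 0"
}}

```text
t: 22.47
eef_pos: [0.5809, 0.0249, -0.0314]
tool_rot: [-0.0, 0.999, 0.034, -0.0]
contact_force: [-1.0, 0.1, -0.1]
gripper_width: 0.498
```

```bash
python3 - <<'E'
from h import *
g=r2w(np.array([-.0417,0])); goal(*g,-.0315,RI[2])
E
```

```text
t 22.47 at [ 0.5809  0.0249 -0.0314] shift cm [0.98 0.06 0.01] rot deg [-0.    0.   -0.29] F [-1.   0.1 -0.1] g 0.5 riser [-0.0515  0.0006]
```

Now the last centimetre in small steps, watching for the stop.

Emit:
{"name": "move_arm", "arguments": {
  "commands": "0.5 0.2 0 0 0 0 0;0.5 0.2 0 0 0 0 0;0.5 0.2 0 0 0 0 0;0.5 0 0 0 0 0 0"
}}

```text
t: 22.8
eef_pos: [0.587, 0.0253, -0.0313]
tool_rot: [-0.0, 0.999, 0.034, 0.0]
contact_force: [-0.8, -0.8, 0.5]
gripper_width: 0.497
```

Emit:
{"name": "move_arm", "arguments": {
  "commands": "0.5 0.2 0 0 0 0 0;0.5 0.1 0 0 0 0 0;0.5 0 0 0 0 0 0"
}}

```text
t: 23.05
eef_pos: [0.59, 0.0255, -0.0314]
tool_rot: [-0.0, 0.999, 0.034, 0.0]
contact_force: [0.1, -0.7, -2.1]
gripper_width: 0.498
```

Emit:
{"name": "move_arm", "arguments": {
  "commands": "0.5 0.2 0 0 0 0 0;0.5 0 0 0 0 0 0;0.5 0 0 0 0 0 0"
}}

```text
t: 23.3
eef_pos: [0.5899, 0.0254, -0.0316]
tool_rot: [0.0, 0.999, 0.034, -0.001]
contact_force: [-5.8, -0.0, 3.4]
gripper_width: 0.498
```

Emit:
{"name": "move_arm", "arguments": {
  "commands": "0.5 0.2 0 0 0 0 0;0.5 0 0 0 0 0 0;0.5 0 0 0 0 0 0"
}}

```text
t: 23.55
eef_pos: [0.5898, 0.0254, -0.0319]
tool_rot: [0.0, 0.999, 0.034, -0.003]
contact_force: [-10.4, -0.7, 6.8]
gripper_width: 0.5
```

The arm stalls at riser x = -0.0425 (expected -0.0417 at the stop) with rising force. Backing off, rising clear and checking.

Emit:
{"name": "move_arm", "arguments": {
  "commands": "0.5 -0.5 0 0 0 0 0;0.5 -0.8 0 0 0 0 0;0.5 -1 0 0 0 0 0;0.5 -1.5 0 0 0 0 0;0.5 0 0 -3 0 0 0;0.5 0 0 -4 0 0 0;0.5 0 0 -4 0 0 0;0.5 -3 0 -4 0 0 0;0.5 -3 0 -3 0 0 0;0.5 0 0 0 0 0 0;0.5 0 0 0 0 0 0"
}}

```text
t: 24.47
eef_pos: [0.5014, 0.0192, 0.1434]
tool_rot: [0.0, 0.999, 0.034, 0.002]
contact_force: [0.8, -0.2, -0.4]
gripper_width: 0.497
```

```bash
python3 - <<'E'
from h import *
o,_=pose(); print(o["t"],o["eef_pos"],o["contact_force"])
cs=cam("side"); cc=cam("scene")
a,b=cs["img"][150:350,140:340,::-1].copy(),cc["img"][170:370,200:400,::-1].copy()
a,b=[cv2.resize(x,None,fx=2,fy=2,interpolation=cv2.INTER_CUBIC) for x in(a,b)]
# expected home lid outline
P=np.c_[r2w(np.array([[-.03,-.05],[0,-.05],[0,.05],[-.03,.05]])),np.full(4,.024)]
for im,c,of in((a,cs,(140,150)),(b,cc,(200,170))):
    cv2.polylines(im,[((proj(c,P)-of)*2).astype(int)],True,(0,0,255),1)
cv2.imwrite("pics/end.png",np.hstack([a,b]))
E
```

```text
24.4667 [0.50135598 0.01922353 0.14338377] [ 0.81381688 -0.16925253 -0.42806592]
```

View pics/end.png

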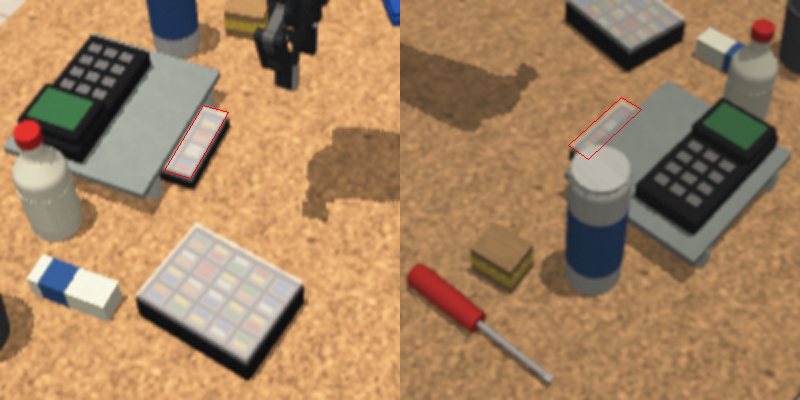

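The case sticks out squarely and matches the expected home outline in both views ((166,170)–(229,112) in the side crop, (570,150)–(640,105) in the scene crop). The bystanders stand as before and the gripper is clear.

```bash
python3 -c "
from station import bot; print(bot.hand_in())"
```

```text
the job is handed in; nothing more can be done
None
```

I slid the flat case under the riser in three pushes and handed the job in at about 24.5 s: forward a little, then sideways onto the middle line, then straight in until it hit the stop.

**Last checks:**
- The arm stalled at riser x = -0.0425 with the force rising to about 10 N. That agrees with full contact, which I expected at -0.0417.
- The case's visible end matches the predicted home outline in both fixed views. Just before the last push it measured y about 0 and yaw within 0.004 rad of the riser.
- The other items in those last views look where they were, judged by eye. The cup was mostly outside the crops.
- The gripper ended clear of everything, about 14 cm up by its own reading and likely a little higher.

**What disagreed:** my first push passed over the lid without moving the case. The fingertips sat 2 to 4 cm above the reported tool point, so I redid it with the tool at a reported z of about -0.03 m. I never touched the counter to confirm the exact offset.

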